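Make room in the row of stain jars and stand the glue bottle in the middle

TASK

Four small stain jars stand close together in a row in the shallow wooden tray. First make room by sliding the two middle jars apart along the tray, without lifting them out or tipping them; then fetch the glue bottle from the worktop and stand it upright on the tray floor in the gap between those two jars, so that two jars stand on either side of it.

Things in the scene. Friction and masses are not known exactly. Their poses are not given: they have to be found in the camera images.
- tray: Shallow wooden tray fixed to the worktop (z = 0). Origin: centre of its underside; y along the tray and the jar row, x across, z up. Outside 74 (x) x 304 mm (y); inside 62 x 284 mm; floor top 4 mm, long lips 8 mm, end boards 20 mm above the worktop. Four equal jars stand in it in a straight row at its middle, 1 to 4 mm apart; about 26 to 30 mm of the inside is free beyond each end of the row.
- jar_1: One of the two middle jars (left or right). Round closed jar, 34 mm high: lid 55 mm across in the upper 12 mm, body 52 mm below; 90 g. Origin: centre of its underside; z up; yaw means nothing. It slides easily along the tray when gripped by the lid across the tray, with the fingertips above the lips, and pushes the like outer jar (not listed) beyond it along.
- jar_2: The other middle jar, next to jar_1: same shape, size, weight and origin.
- bottle: Slender upright glue bottle, 110 mm high: round body 34 mm across for the lower 81 mm, narrower round cap 25 mm across above; about 80 g. Stands on the worktop to the right of the tray as the robot sees it. Origin: centre of its underside; z up along its axis; yaw means nothing.
Things that resemble listed ones, but are neither listed nor needed, are in the scene too. Leave any black, pink or turquoise look-alike of the jar_1 alone.

How it is judged:
On the way:
1. the two middle jars have been slid apart, their centres more than 86 mm from each other, both still in the tray, while the bottle is still away from the tray (more than 100 mm from its centre) (horizontal distance between jar_1 and jar_2 above 0.086 m and z of each of jar_1, jar_2 in the frame of tray below 0.012 m and horizontal distance between bottle and tray above 0.1 m), for 0.2 s.
At the end, for the whole second after the job is handed in: Bottle at rest on the tray floor (underside less than 10 mm above the tray's), upright within 10 deg, within 20 mm of the centre line, its axis under 79 mm from both middle jars', those over 80 mm apart. Both jars in the tray, upright within 10 deg, within 15 mm of the centre line (z of bottle in the frame of tray below 0.01 m and x of bottle in the frame of tray between -0.02 and 0.02 m and angle between each of bottle, jar_1, jar_2's own z axis and vertical below 0.17 rad and linear speed of bottle below 0.02 m/s and horizontal distance between jar_1 and jar_2 above 0.08 m and horizontal distance between bottle and jar_1 below 0.079 m and horizontal distance between bottle and jar_2 below 0.079 m and x of jar_1 in the frame of tray between -0.015 and 0.015 m and x of jar_2 in the frame of tray between -0.015 and 0.015 m and z of each of jar_1, jar_2 in the frame of tray below 0.012 m); the robot touches nothing.
It fails at once if a middle jar is lifted more than 30 mm above the worktop or tipped by more than 30 degrees (height (world z) of any of jar_1, jar_2 above 0.03 m or angle between any of jar_1, jar_2's own z axis and vertical above 0.52 rad).
It also fails if it takes over 54 s, if anything falls off the work surface, if the arm or the gripper's body presses on something with over 40 N, if the wrist force passes 120 N, or if a joint passes its speed limit or range.

ROBOT

A 6-joint arm with a two-finger parallel gripper is mounted at the origin on a cart in front of the work surface, level with it; the furniture and walls round the work are solid. World frame = base frame: x ahead of the robot, y to its left, z up, the work surface at z = 0. Lengths are in m, angles in rad, forces in N, time in s.
With the tool pointing down it reaches from about 0.4 to 0.925 m from the base axis. Payload 12.5 kg.
Tool frame: the origin (TCP) lies midway between the tips of the shut fingers; the grasp point (between the pads) lies 19 mm behind it; z points along the fingers, y is the line along which they close (so a half turn about z gives the same grasp; the last joint's range is limited). The gripper opens to 95 mm and grips with 3 to 60 N. Pads are 20 mm wide; open, the fingers measure 119 mm over their backs; the gripper's body (75 mm by 180 mm) begins 59 mm behind the grasp point.
Start: joints at [-1.259, 0.491, 1.559, -0, 1.092, -0.106], TCP at [0.254, -0.571, 0.215] pointing down, gripper open.
Joint ranges: [-3.1, 3.1], [-0.84, 2.19], [0.05, 2.79], [-1.13, 4.28], [0.06, 2.93], [-2.69, 2.69]. Speed limits (rad/s): [2.22, 2.22, 2.79, 3.14, 3.14, 3.14].

INTERFACE

Orientations are given as [roll, pitch, yaw] about the fixed x, y, z axes, in that order (R = Rz(yaw) Ry(pitch) Rx(roll)).
In Python, from cell import r gives the robot as it stands. Calls block until the motion is done:
- r.move_pose(position, orientation): joint-space move of the TCP to a pose.
- r.line_to(position, rot=None, max_speed=0.15, threshold=None): straight line of the TCP; rot=None keeps the orientation; max_speed is the mean speed in m/s. With threshold (N) it stops when the force on the tool has changed by that much, and returns True; else False.
- r.movej(angles): joint-space move.
- r.grip(opening, grasp_force=None): opening from 0.0 (shut) to 1.0 (fully open); grasp_force is the grip in N (None keeps the last); returns when the fingers have stopped.
- r.hold(seconds).
- r.ik(position, orientation): joint angles nearest the present ones, or None.
- r.snapshot(name): name is "scene" or "top" or "wrist"; returns the picture (384x512x3 uint8, red, green, blue); there is no depth.
- r.camera_info(name): a dict with "fx", "fy", "cx", "cy" (pixels), "camera_from_world" (4x4, takes a point from world to camera coordinates); the wrist camera has in their place "T_tool_cam" (4x4, takes a point from camera to tool coordinates, whose origin is the TCP and whose axes are the flange's). Camera axes: x right, y down, z forward; pixel columns grow to the right and rows downward; lengths in m; the calibration is good to about 2 mm. A picture is of the moment at which its call begins: read the wrist's pose just before it. camera_info takes no time and is no camera call.
A pose or a line that the arm cannot do raises r.Unreachable and nothing moves.
- r.sign_off(): hands the job in; it is judged then, once.
Trained networks look in the newest picture that a camera, given by its name, has taken for a name from the list of things; names that differ only in an ending like _2 or _b are one class to them, and where a whole thing is asked for, a point or a joint stands for the part that bears it (a point fixed in the world has none). Each returns a list of dicts, best first, with "confidence" (0 to 1); they miss things now and then, are a little off and sometimes report something else, mostly with a low value. They report only what shows in the picture. A call takes as long as a camera call. They do not tell look-alikes from the thing itself.
- r.recognise(camera, query): "location" ([x, y, z] in m, in the coordinates of the camera as it stood for that picture, good to about 4 mm: the middle of the surface that is visible of it).
- r.cut_out(camera, query): "region" (384x512 bool, what is visible of it).
- r.pinpoint(camera, query): "location" ([x, y, z] in m, in the coordinates of the camera as it stood for that picture, good to about 4 mm: a listed point, or the origin of a listed thing).
Readings, each from a call of its own:
- r.current_t(): time.
- r.current_joints(): joint angles.
- r.current_joint_vel(): joint speeds.
- r.current_joint_efforts(): joint torques, N m.
- r.current_tool_pos(): TCP position.
- r.current_tool_rot(): TCP orientation.
- r.current_ft_force(): force on the tool from outside, world axes, zero at the start.
- r.current_torque(): the same for the moment, N m.
- r.current_width(): opening from 0.0 (shut) to 1.0 (fully open).
- r.current_finger_force(): force on a finger pad.
Only numpy, scipy, OpenCV 4.12 (cv2) and the standard library are available. Lean on these libraries where they do the work, as an engineer would, in place of code of your own. Each camera call takes 0.05 s, during which the arm holds its last target. There are 200 camera calls.

## Working session

There is one attempt and no reset: what is moved stays moved. The work goes in short steps, each a Python script; the robot and the scene stay as the last script left them, time stands still between calls to the robot, and variables do not carry over. Pictures are saved under pics/ and viewed, at most 10 in all, crops included, and the job is handed in when it is done.

```bash
mkdir -p pics; cat > h.py <<'E'
from cell import r
import numpy as np, cv2
def w(cam,p):
    T=np.array(r.camera_info(cam)["camera_from_world"]); return (np.linalg.inv(T)@np.r_[p,1])[:3]
def pix(cam,p):
    i=r.camera_info(cam); c=np.array(i["camera_from_world"])@np.r_[p,1]; return np.array([i["fx"]*c[0]/c[2]+i["cx"],i["fy"]*c[1]/c[2]+i["cy"]])
def ray(cam,u,v,z):
    i=r.camera_info(cam); T=np.linalg.inv(np.array(i["camera_from_world"])); d=T[:3,:3]@[(u-i["cx"])/i["fx"],(v-i["cy"])/i["fy"],1]; o=T[:3,3]; return o+d*(z-o[2])/d[2]
def save(cam,n):
    im=r.snapshot(cam); cv2.imwrite(f"pics/{n}.png",im[:,:,::-1]); return im
E
python3 - <<'E'
from h import *
np.set_printoptions(precision=4,suppress=True)
for c in ("scene","top"):
    im=save(c,c+"0")
    for q in ("tray","jar_1","bottle"):
        for d in r.pinpoint(c,q): print(c,q,round(d["confidence"],2),w(c,d["location"]),pix(c,w(c,d["location"])))
a=[cv2.imread(f"pics/{c}0.png") for c in ("scene","top")]
print(r.current_tool_rot(),r.current_t())
E
```

```text
scene tray 0.57 [ 0.4627  0.2703 -0.0037] [199.9716 209.0601]
scene jar_1 0.75 [0.4618 0.295  0.0025] [190.9463 206.5893]
scene jar_1 0.71 [0.4805 0.4871 0.0017] [127.6186 198.3084]
scene jar_1 0.71 [ 0.5653  0.3636 -0.0036] [179.1996 188.7129]
scene jar_1 0.55 [0.4588 0.2406 0.0071] [209.9075 207.2047]
scene bottle 0.94 [ 0.4431 -0.2077 -0.    ] [381.3676 226.3837]
top tray 0.57 [0.4595 0.2719 0.0013] [208.4081 207.8743]
top tray 0.43 [0.4598 0.2443 0.0022] [218.5672 207.9878]
top jar_1 0.77 [0.5674 0.359  0.0035] [178.1358 167.5279]
top jar_1 0.75 [ 0.5604  0.4527 -0.0009] [144.7071 169.6531]
top jar_1 0.72 [ 0.4607  0.2697 -0.0034] [209.5644 207.5245]
top jar_1 0.68 [ 0.4775  0.4884 -0.0012] [130.1213 199.4589]
top jar_1 0.62 [0.4645 0.2966 0.0035] [199.2415 205.735 ]
top jar_1 0.61 [0.4599 0.2457 0.0034] [217.9655 207.8979]
top jar_1 0.28 [ 0.4429 -0.2038 -0.0032] [386.8447 218.473 ]
top bottle 0.73 [ 0.44   -0.2034 -0.0052] [386.4623 219.5506]
[-3.1415  0.      0.4178] 0.4
```

```bash
python3 - <<'E'
import cv2
a=cv2.imread("pics/top0.png")[120:260,90:290]; b=cv2.imread("pics/scene0.png")
a=cv2.resize(a,(800,560),interpolation=cv2.INTER_CUBIC); cv2.imwrite("pics/top0c.png",a)
E
```

```text
(no output)
```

View pics/scene0.png

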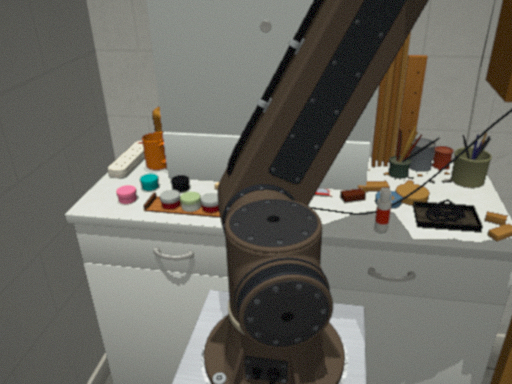

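View pics/top0c.png

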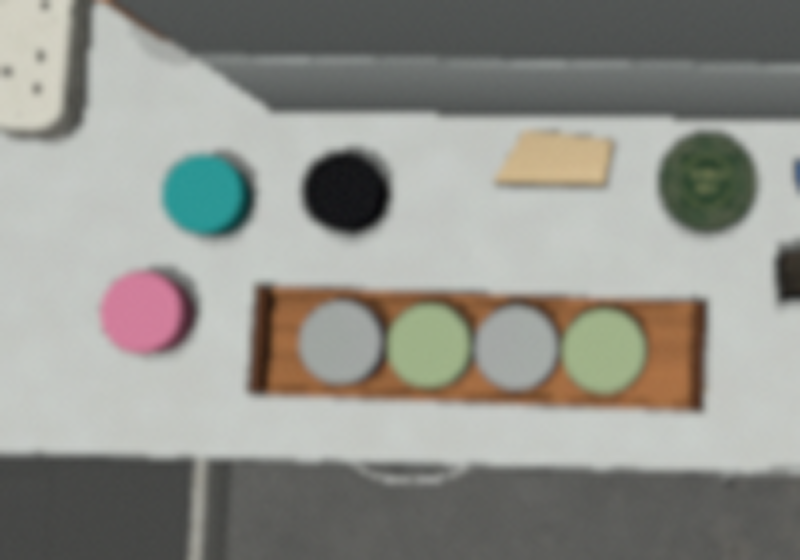

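The scene picture shows the tray at about (195,203) and the red/white bottle at (383,212). In the top crop, the row of jars is grey, green, grey, green. The middle pair's lids are at full-image pixels of about (197.2,206.5) and (219.2,206.7). Black, turquoise and pink decoys stand well clear.

```bash
python3 - <<'E'
from h import *
np.set_printoptions(precision=4,suppress=True)
im=cv2.imread("pics/top0.png")
b=cv2.resize(im[130:290,300:500],(800,640)); cv2.imwrite("pics/b0.png",b[:600])
C=[(175,205.5),(197.25,206.5),(219.25,206.75),(241,207.5)]
off=-0.375
W=np.array([ray("top",90+x/4+off,120+y/4+off,.038)[:2] for x,y in [(341,342),(429,346),(517,347),(604,350)]]); print(W, np.linalg.norm(np.diff(W,axis=0),axis=1))
d=W[3]-W[0]; print("dir",np.arctan2(d[0],-d[1]))
T=np.array([ray("top",90+x/4+off,120+y/4+off,.02)[:2] for x,y in [(258,286),(706,300)]]); print("tray ends far edge",T,np.linalg.norm(T[1]-T[0]))
T=np.array([ray("top",90+x/4+off,120+y/4+off,.02)[:2] for x,y in [(250,392),(702,408)]]); print("near edge",T)
for p in ([*W[1],.018],[*W[2],.018],[.442,-.205,.05]):
  for y in (np.pi/2,-np.pi/2,0):
    print(p,y,r.ik(p,[np.pi,0,y]))
E
```

```text
[[0.4629 0.3536]
 [0.4616 0.2958]
 [0.4623 0.2384]
 [0.4617 0.1818]] [0.0578 0.0574 0.0565]
dir -0.006738329839175387
tray ends far edge [[0.4999 0.4163]
 [0.4971 0.117 ]] 0.299336727546237
near edge [[0.4292 0.4178]
 [0.4262 0.118 ]]
[np.float64(0.46161847356996955), np.float64(0.2958135901245155), 0.018] 1.5707963267948966 [ 0.4494  0.6611  1.9145 -0.      0.566   0.4494]
[np.float64(0.46161847356996955), np.float64(0.2958135901245155), 0.018] -1.5707963267948966 None
[np.float64(0.46161847356996955), np.float64(0.2958135901245155), 0.018] 0 [ 0.4494  0.6611  1.9145 -0.      0.566   2.0202]
[np.float64(0.462319214515963), np.float64(0.23837919191556634), 0.018] 1.5707963267948966 [ 0.349   0.6379  1.9845 -0.      0.5192  0.349 ]
[np.float64(0.462319214515963), np.float64(0.23837919191556634), 0.018] -1.5707963267948966 None
[np.float64(0.462319214515963), np.float64(0.23837919191556634), 0.018] 0 [ 0.349   0.6379  1.9845 -0.      0.5192  1.9198]
[0.442, -0.205, 0.05] 1.5707963267948966 [-0.5699  0.5522  2.0478 -0.      0.5415 -0.5699]
[0.442, -0.205, 0.05] -1.5707963267948966 [-0.5699  0.5522  2.0478 -0.      0.5415  2.5716]
[0.442, -0.205, 0.05] 0 [-0.5699  0.5522  2.0478 -0.      0.5415  1.0009]
```

View pics/b0.png

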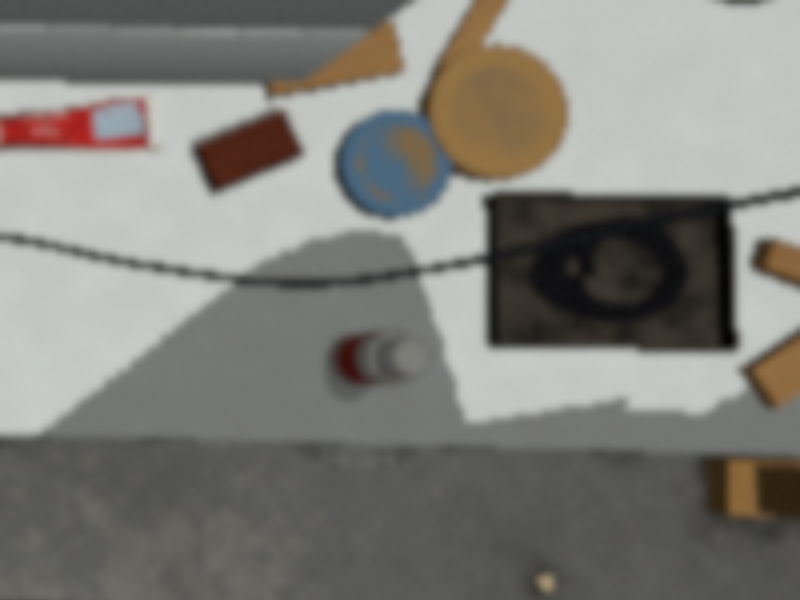

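The bottle crop shows the cap top at full-image pixel (401.4,218.6), with nothing within about 50 mm except a black cable behind it. Grasping there with the fingers closing along y stays clear of the cable. Next I'll slide the left middle jar.

```bash
cat >> h.py <<'E'
Y=np.pi/2-0.01; D=[np.pi,0,Y]; u=np.array([-np.sin(-0.01),np.cos(0.01)])
def slide(c,d):
    c=np.array(c)
    r.line_to([*c,.10],max_speed=.2); r.line_to([*c,.019],max_speed=.12)
    f0=np.array(r.current_ft_force()); r.grip(0.0,grasp_force=12)
    print("width mm",r.current_width()*95,"F",np.round(np.array(r.current_ft_force())-f0,1))
    r.line_to([*(c+d*u),.019],max_speed=.05); print("F",np.round(np.array(r.current_ft_force())-f0,1))
    r.grip(1.0); r.line_to([*(c+d*u),.12],max_speed=.2); print("t",r.current_t())
E
python3 - <<'E'
from h import *
np.set_printoptions(precision=4,suppress=True)
print(ray("top",300+407/4-.375,130+356/4-.375,.110))
r.move_pose([.46,-.03,.26],[np.pi,0,.8]); r.move_pose([.4625,.2958,.16],D)
p=np.array(r.current_tool_pos()); print(p,r.current_t())
i=r.camera_info("wrist"); im=save("wrist","w1")
from scipy.spatial.transform import Rotation as R
T=np.array(i["T_tool_cam"])
for d in r.pinpoint("wrist","jar_1"):
    print(round(d["confidence"],2), p+R.from_euler("xyz",r.current_tool_rot()).apply((T@np.r_[d["location"],1])[:3]))
slide([.4625,.2958],.023)
E
```

```text
[ 0.4402 -0.2014  0.11  ]
[0.463  0.295  0.1603] 3.7667
0.85 [0.5614 0.4497 0.0029]
0.82 [ 0.4826  0.4892 -0.0018]
0.8 [0.5636 0.3597 0.0021]
0.63 [0.4616 0.2958 0.0061]
0.62 [0.4602 0.241  0.0024]
width mm 54.61686034289499 F [-1.4 -1.1  0.8]
F [0.4 1.4 2.1]
t 7.9917
```

View pics/w1.png

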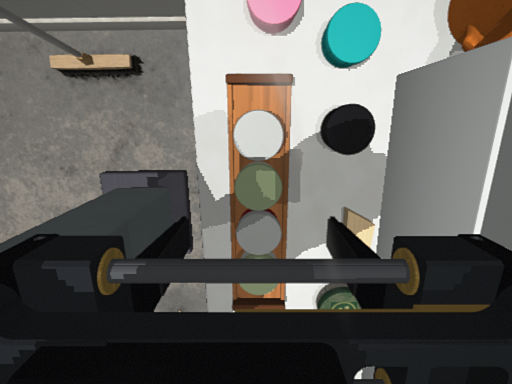

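The wrist picture shows the row at columns of about 260: white lid at row 135, green at 187 (the one being gripped) and grey at 232. Grip width was 54.6 mm, which matches the lid, and the slide force was low. Now the right middle jar.

```bash
python3 - <<'E'
from h import *
np.set_printoptions(precision=4,suppress=True)
slide([.4622,.2384],-.023)
r.move_pose([.44,-.02,.2],[np.pi,0,.7])
im=save("top","top1")
for q in ("jar_1","bottle"):
    for d in r.pinpoint("top",q): print(q,round(d["confidence"],2),w("top",d["location"]))
cv2.imwrite("pics/top1c.png",cv2.resize(im[120:260,90:290,::-1],(800,560),interpolation=cv2.INTER_CUBIC))
E
```

```text
width mm 54.54512210621866 F [ 0.  -1.2  1. ]
F [-0.1 -3.1  3.8]
t 12.2333
jar_1 0.9 [0.5698 0.3601 0.0006]
jar_1 0.65 [0.4638 0.3184 0.0037]
jar_1 0.64 [0.4582 0.2206 0.0012]
jar_1 0.6 [0.5564 0.4559 0.0003]
jar_1 0.57 [0.4776 0.4894 0.0019]
```

View pics/top1c.png

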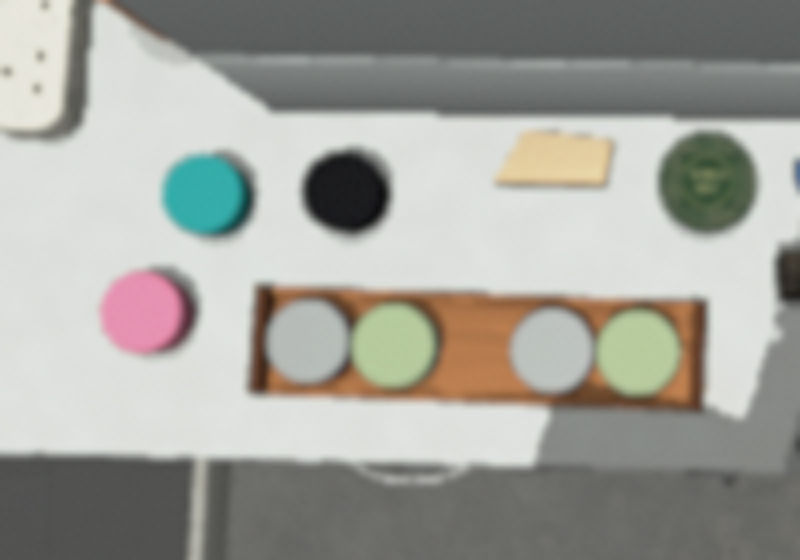

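The top crop now shows the middle lids at crop pixels (394,345) and (552,350), about 103 mm apart and inside the tray. The gap centre is at (473,347.5). Next I'll fetch the bottle.

```bash
python3 - <<'E'
from h import *
from scipy.spatial.transform import Rotation as R
np.set_printoptions(precision=4,suppress=True)
A,B=[ray("top",90+x/4-.375,120+y/4-.375,.038) for x,y in ((394,345),(552,350))]
print(A,B,np.linalg.norm(A-B),(A+B)/2)
N=[np.pi,0,0]
r.move_pose([.441,-.203,.19],N)
p=np.array(r.current_tool_pos()); rot=R.from_euler("xyz",r.current_tool_rot())
T=np.array(r.camera_info("wrist")["T_tool_cam"]); r.snapshot("wrist")
b=np.array([.441,-.203])
for d in r.pinpoint("wrist","bottle"):
    q=p+rot.apply((T@np.r_[d["location"],1])[:3]); print(round(d["confidence"],2),q)
r.line_to([*b,.046],max_speed=.12)
print(r.current_ft_force()); r.grip(0.0,grasp_force=20)
print("width",r.current_width()*95,r.current_ft_force())
r.line_to([*b,.20],max_speed=.2)
print(r.current_width()*95,r.current_t()); save("wrist","w2"); save("scene","s2")
E
```

```text
[0.4617 0.3188 0.038 ] [0.4609 0.2156 0.038 ] 0.10319919896662112 [0.4613 0.2672 0.038 ]
0.76 [ 0.4377 -0.207   0.0053]
[ 0.0073  0.1998 -0.6848]
width 33.12688926635164 [ 0.1379 -1.1049  0.8982]
33.091295197013125 17.4833
```

View pics/s2.png

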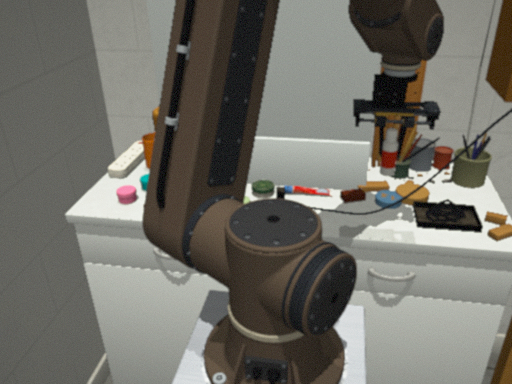

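The scene picture shows the bottle held upright at (390,150). Placing it.

```bash
python3 - <<'E'
from h import *
np.set_printoptions(precision=4,suppress=True)
r.move_pose([.45,.03,.23],[np.pi,0,.8]); c=[.4615,.268]
r.move_pose([*c,.20],D); r.line_to([*c,.11],max_speed=.12)
r.hold(.2); save("wrist","w3"); im=save("top","t3")
cv2.imwrite("pics/t3c.png",cv2.resize(im[120:260,90:290,::-1],(800,560),interpolation=cv2.INTER_CUBIC))
print(r.current_tool_pos(),r.current_width()*95,r.current_t())
E
```

```text
[0.4616 0.2681 0.1104] 33.16767988631887 20.6667
```

View pics/w3.png

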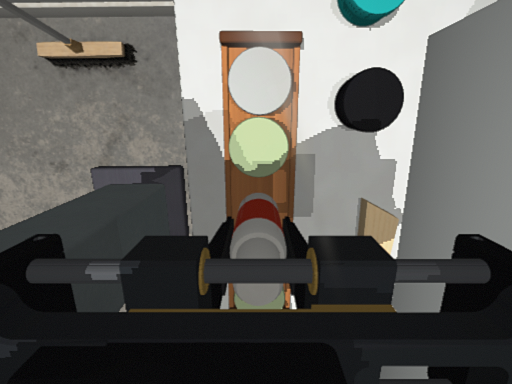

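The wrist picture shows the bottle at about (260,230), centred across the tray, with free floor between it and the green jar at (259,147). Lowering it under force guard and releasing.

```bash
python3 - <<'E'
from h import *
np.set_printoptions(precision=4,suppress=True)
c=[.4615,.268]
print(r.line_to([*c,.058],max_speed=.08,threshold=8), r.line_to([*c,.047],max_speed=.02,threshold=4), r.current_tool_pos(), r.current_ft_force())
if r.current_tool_pos()[2]<.054:
    r.grip(.6); r.line_to([*c,.19],max_speed=.15); r.move_pose([.45,-.02,.22],[np.pi,0,.8]); r.hold(.3)
    im=save("top","t4"); cv2.imwrite("pics/t4c.png",cv2.resize(im[120:260,90:290,::-1],(800,560),interpolation=cv2.INTER_CUBIC))
    for q in ("jar_1","bottle"):
        for d in r.pinpoint("top",q): print(q,round(d["confidence"],2),w("top",d["location"]))
print(r.current_t())
E
```

```text
False True [0.4617 0.2681 0.0497] [ 1.0469 -0.0635  2.5682]
jar_1 0.84 [0.4595 0.2205 0.0034]
jar_1 0.8 [0.5602 0.4556 0.0037]
jar_1 0.79 [ 0.478   0.4898 -0.0005]
jar_1 0.79 [0.5681 0.358  0.0026]
jar_1 0.72 [ 0.4655  0.3181 -0.0001]
jar_1 0.46 [ 0.4612  0.2714 -0.0013]
bottle 0.5 [0.461  0.2678 0.0022]
25.2083
```

View pics/t4c.png

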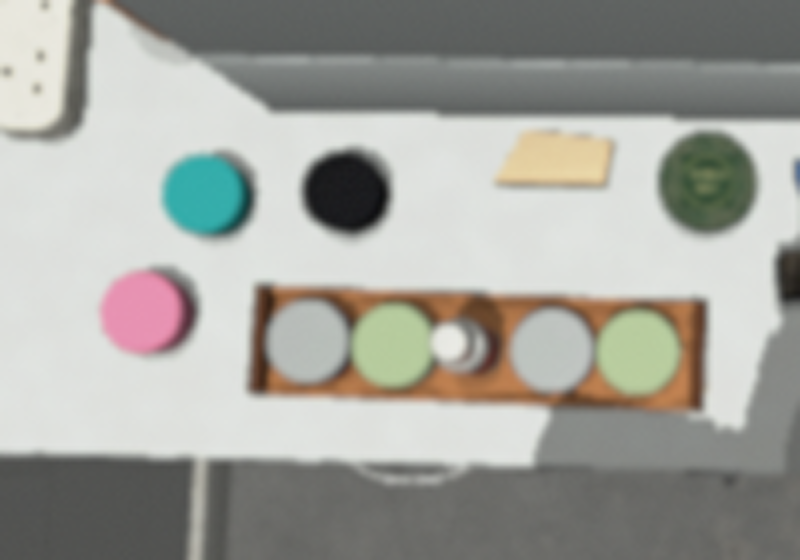

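The top crop shows the bottle standing between the green jar (394,345) and the grey jar (552,350), with its cap at (450,342). I'll check that offset against perspective, then hand in.

```bash
python3 - <<'E'
from h import *
c=ray("top",90+450/4-.375,120+342/4-.375,.114); print(c)
if np.hypot(c[0]-.461,c[1]-.267)<.010: print(r.sign_off(), r.current_t())
E
```

```text
[0.46053655 0.26750377 0.114     ]
the job is handed in; nothing more can be done
the job is handed in; nothing more can be done
```

I slid the two middle jars to about 103 mm apart and stood the glue bottle upright between them on the tray floor. I handed the job in at about 25 s of the 54 s allowed; the hand-in returned no verdict.

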